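# Check and demagnetise a watchmaker's screwdriver

### The arm

A 6-joint arm with a two-finger parallel gripper is mounted at the origin on the work surface. World frame = base frame: x ahead of the robot, y to its left, z up, the work surface at z = 0. Lengths are in mm, angles in degrees, forces in N, time in s.
With the tool pointing down it reaches from about 350 to 850 mm from the base axis. Payload 8.1 kg.
Tool frame: the origin (TCP) lies midway between the tips of the shut fingers; the grasp point (between the pads) lies 19 mm behind it; z points along the fingers, y is the direction in which the jaws open and shut (so a half turn about z gives the same grasp; the last joint's range is limited). The gripper opens to 85 mm and grips with 20 to 120 N. Pads are 22 mm wide; open, the fingers measure 114 mm over their backs; the gripper's body (76 mm by 85 mm) begins 54 mm behind the grasp point. The pads swing forward as they close: fully open they stand 13 mm farther back than shut.
Start: joints at [58.992, 7.471, 85.268, -0, 87.261, -4.893], TCP at [264.089, 538.76, 231.292] pointing down, gripper open.
Joint ranges: [-169.43, 169.43], [-51.17, 129.36], [1.28, 143.12], [-76.62, 256.62], [0, 156.53], [-152.29, 152.29]. Speed limits (degrees/s): [136.94, 136.94, 159.86, 180, 180, 180].

### API

Orientations are given as [roll, pitch, yaw] about the fixed x, y, z axes, in that order (R = Rz(yaw) Ry(pitch) Rx(roll)).
In Python, from bench import telemetry, snapshot, camera_params, job gives the robot as it stands. The module is installed in compiled form; this text tells all that it offers.
- The arm moves only by the shell command python3 -m jog 'ROWS' [FORCE]. ROWS is JSON, a list that holds one entry, the list of rows, each a list of 7 numbers: the shift along the tool's x, y, z in units of 50 mm (1.0 is 50 mm), then the turn, a rotation vector about the tool's x, y, z in units of 2 pi rad (1.0 is 2 pi rad), then the opening, from 0 (shut) to 1 (fully open). In form: [[[dx, dy, dz, rx, ry, rz, claw], ...]]. A call has 1 to 12 rows; each row shifts and turns the commanded pose from where the row before left it, along the tool's axes as they then stand; what a row does not reach is not made up. A row lasts 1/8 s, in which the tool goes at most 62.5 mm and 10.7 degrees, less where a joint would pass 70% of its speed; a pose out of reach is approached as far as the arm can. A call with a number of a shift or a turn outside -1 to 1 is refused whole. A call with a gripper value outside its range is refused whole. The fingers move at their own pace and stop on an object; FORCE is the grip in N (left out, the last holds). Time passes only in rows, so rows that do not move let the fingers close. It gives the time, the measured TCP pose, the force and the opening at its end, in the units of the state.
- telemetry.sense(): the state, without advancing time (a new reading comes with each control period).
- snapshot(name): name is "side" or "top" or "wrist"; returns (picture, depth): 420x560x3 uint8, red, green, blue; 420x560 float32, mm along the optical axis (not along the pixel's ray), 0 where there is no reading.
- camera_params(name): a dict with "K" (3x3 intrinsics, pixels), "extrinsics" (4x4, takes a point from camera to world coordinates). Camera axes: x right, y down, z forward; pixel columns grow to the right and rows downward; lengths in mm; the calibration is good to about 2 mm. A picture is of the moment at which its call begins: read the wrist's pose just before it. camera_params takes no time and is no camera call; for the wrist camera it gives the pose at the moment of the call.
- job.hand_in(): hands the job in, once; it reports no verdict.
The state is a dict: "time": time; "joint_pos": joint angles; "qd": joint speeds; "joint_efforts": joint torques, N m; "tool_pos": TCP position; "tcp_rot": TCP orientation; "ft_force": force on the tool from outside, world axes, zero at the start; "wrist_torque": the same for the moment, N m; "finger_gap": finger opening in mm.
Only numpy, scipy, OpenCV 4.12 (cv2) and the standard library are available. Lean on these libraries where they do the work, as an engineer would, in place of code of your own. Each camera call takes 0.05 s, during which the arm holds its last target. There are 200 camera calls.

### The job

Take the red screwdriver out of its stand and check it for magnetism: hold it upright, blade down, with its tip steady just above (about 1 cm, not touching) the middle of the bench compass for about two seconds. Then lower its blade through the hole of the blue ring demagnetiser, never touching the demagnetiser with it, until the tip comes out about a centimetre below the coil head, and finish there still holding it upright and centred in the hole. Leave the other screwdrivers, the compass, the pocket watch and the rest of the bench where they are.

Things in the scene. Friction and masses are not known exactly. Their poses are not given: they have to be found in the camera images.
- red_driver: Screwdriver to treat: red round handle, 16 mm diameter by 80 mm, on a steel blade 6 mm diameter by 75 mm; about 60 g (varies by a third). Stands blade down in any one of the stand's holes. Origin at the blade's tip, on the axis; z runs up towards the handle. In the stand: tip 20 mm, handle's underside 95 mm, top 175 mm above the bench.
- red_driver_shoulder (a point): Point on the red screwdriver's axis where blade meets handle, 75 mm above the tip.
- red_driver_grip (a point): Point on the red screwdriver's axis where to grip it, 125 mm above the tip (50 mm above the handle's lower end, 30 mm below its top); moves with the screwdriver.
- stand: Fixed wooden stand. Top plate 60 (x) by 170 mm (y), 15 mm thick, upper face 95 mm above the bench; three 8 mm through holes at x 0, y -50, 0, +50 mm, each holding a screwdriver whose handle rests on the plate. Foot 80 by 190 mm. Grip with the fingers closing along the stand's x axis, clear of the neighbours, and pull straight up. Origin on the bench under its centre.
- demag: Blue ring demagnetiser, fixed. Coil head 80 by 80 mm, from 50 to 85 mm above the bench, with a vertical 22 mm round hole through its centre (white ring round the mouth); open space below it down to a black foot 12 mm high, 125 by 90 mm; pillar on the -x side, x -69 to -39 mm, 85 mm high. Origin on the bench under the hole's axis; z up.
- ring_mouth (a point): Centre of the demagnetiser's hole at the head's upper face, 85 mm above the bench; the hole goes straight down 35 mm from here, diameter 22 mm.
- compass: Flat round bench compass standing loose on the bench, brass rim, white dial with a red and black needle; 60 mm diameter, 14 mm high. Origin at its underside's centre.
- compass_glass (a point): Centre of the compass's upper face, 14 mm above the bench (the needle stands 1 mm higher).
- yellow_driver: Bystander: screwdriver like the red one but with a yellow handle, in another hole of the stand. Origin at its tip.
- green_driver: Bystander: the same with a green handle, in the remaining hole. Origin at its tip.
- pocket_watch: Bystander: steel pocket watch lying loose on the bench, 48 mm diameter, 13 mm high. Origin at its underside's centre.

How it is judged:
By the outcome, as a careful person would: the job done as asked, in the order asked, and still so for the second after the job is handed in, while the arm keeps its last pose, push and grip.
It also fails if it takes over 70 s, if anything falls off the work surface, if the arm or the gripper's body presses on something with over 40 N, if the wrist force passes 120 N, or if a joint passes its speed limit or range.

## Working session

There is one attempt and no reset: what is moved stays moved. The work goes in short steps, Python scripts to look and compute and a shell command to move; the robot and the scene stay as the last step left them, time stands still between calls to the robot, and variables do not carry over. Pictures are saved under pics/ and viewed, about 8 in all and at most 12, crops included, and the job is handed in when it is done.

```bash
mkdir -p pics
cat > h.py <<'E'
import numpy as np, cv2
from bench import telemetry, snapshot, camera_params, job
def cap(n,fn=None):
    P=camera_params(n); im,d=snapshot(n)
    if fn: cv2.imwrite('pics/'+fn,im[:,:,::-1])
    return im,d,np.array(P['K']),np.array(P['extrinsics'])
def ray(K,T,u,v,z):
    d=T[:3,:3]@np.linalg.solve(K,[u,v,1.]); o=T[:3,3]
    return o+d*(z-o[2])/d[2]
def proj(K,T,p):
    q=K@(T[:3,:3].T@(np.array(p,float)-T[:3,3])); return q[:2]/q[2]
E
python3 - <<'E'
from h import *
s=telemetry.sense(); print({k:np.round(v,2) for k,v in s.items()})
a=cap('top','top.png');b=cap('side','side.png')
np.savez('c.npz',ti=a[0],td=a[1],tK=a[2],tT=a[3],si=b[0],sd=b[1],sK=b[2],sT=b[3])
print(a[2],a[3].round(2),b[3].round(2))
E
```

```text
{'time': np.float64(0.0), 'joint_pos': array([58.99,  7.51, 85.33,  0.  , 87.26, -4.89]), 'qd': array([-0.05,  0.03, -0.04, -0.01,  0.13, -0.04]), 'joint_efforts': array([-0.000e+00, -5.694e+01, -5.005e+01, -0.000e+00,  1.000e-02,
       -0.000e+00]), 'tool_pos': array([263.79, 538.3 , 230.28]), 'tcp_rot': array([-1.7990e+02, -1.0000e-02,  1.5388e+02]), 'ft_force': array([-0.73, -0.83, -0.07]), 'wrist_torque': array([-0.01,  0.04,  0.01]), 'finger_gap': np.float64(85.45)}
[[410.95074614   0.         275.2781225 ]
 [  0.         410.95074614 206.45603862]
 [  0.           0.           1.        ]] [[ 3.0000e-02 -9.9000e-01  1.7000e-01  4.7052e+02]
 [-1.0000e+00 -3.0000e-02  1.0000e-02  1.1430e+01]
 [-0.0000e+00 -1.7000e-01 -9.9000e-01  8.8732e+02]
 [ 0.0000e+00  0.0000e+00  0.0000e+00  1.0000e+00]] [[ 9.1000e-01 -2.4000e-01  3.3000e-01  3.3973e+02]
 [-4.0000e-01 -5.7000e-01  7.2000e-01 -5.2753e+02]
 [ 1.0000e-02 -7.9000e-01 -6.1000e-01  6.1497e+02]
 [ 0.0000e+00  0.0000e+00  0.0000e+00  1.0000e+00]]
```

View pics/top.png

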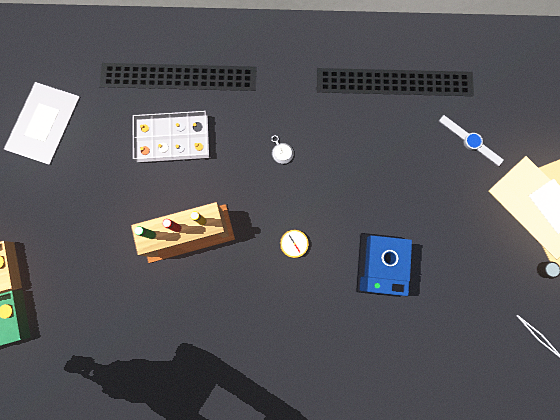

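View pics/side.png

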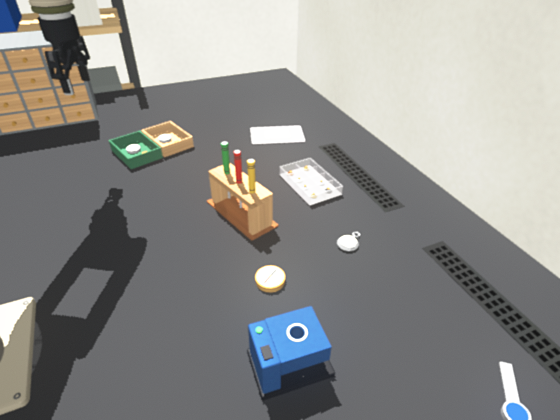

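The red driver is in the middle hole: top (172,226), side (238,167). The compass is at top (294,243) and the ring mouth at top (390,258).

Run:
```python
from h import *
c=np.load('c.npz')
def comps(n,f,box):
    im=c[n+'i'];hsv=cv2.cvtColor(im,cv2.COLOR_RGB2HSV).astype(int);m=f(hsv).astype(np.uint8)
    k=np.zeros_like(m);x0,y0,x1,y1=box;k[y0:y1,x0:x1]=m[y0:y1,x0:x1];return k
red=lambda h:((h[...,0]<8)|(h[...,0]>172))&(h[...,1]>150)&(h[...,2]>60)
white=lambda h:(h[...,1]<70)&(h[...,2]>150)
grn=lambda h:(h[...,0]>55)&(h[...,0]<90)&(h[...,1]>120)
rgy={}
def ax(n,m):
    v,u=np.nonzero(m);K,T=c[n+'K'],c[n+'T'];d=c[n+'d'][v,u]
    p=(T[:3,:3]@(np.linalg.solve(K,np.vstack([u,v,np.ones_like(u)]))*d)).T+T[:3,3]
    return p[d>0]
for n,b in (('t',(155,210,190,240)),('s',(228,145,246,190))):
    p=ax(n,comps(n,red,b)); print('red',n,len(p),p[:,2].min(),p[:,2].max(),np.median(p,0), p[p[:,2]>165].mean(0))
for n,b in (('t',(130,220,162,245)),('s',(215,135,234,180))):
    p=ax(n,comps(n,grn,b)); print('green',n,len(p),np.median(p,0), p[p[:,2]>165].mean(0))
for n,b,bb in (('t',(375,240,405,275),(275,225,315,262)),('s',(280,318,315,348),(250,260,292,296))):
    K,T=c[n+'K'],c[n+'T']
    m=comps(n,white,b);ct=max(cv2.findContours(m,0,2)[0],key=cv2.contourArea);e=cv2.fitEllipse(ct);print('ring',n,e,ray(K,T,*e[0],85))
    im=c[n+'i'];m=comps(n,lambda h:(h[...,2]>110),bb);ct=max(cv2.findContours(m,0,2)[0],key=cv2.contourArea);e=cv2.fitEllipse(ct);print('comp',n,e,ray(K,T,*e[0],12))
    # stand top plate / head edges
    m=comps(n,lambda h:(h[...,0]>8)&(h[...,0]<28)&(h[...,1]>60)&(h[...,1]<170)&(h[...,2]>150),(125,195,240,265) if n=='t' else (200,160,280,235))
    ct=max(cv2.findContours(m,0,2)[0],key=cv2.contourArea)
    q=np.array([ray(K,T,*x[0],95)[:2] for x in ct],np.float32);print('stand',n,cv2.minAreaRect(q))
    m=comps(n,lambda h:(h[...,0]>100)&(h[...,0]<125)&(h[...,1]>150)&(h[...,2]>100),(350,225,425,300) if n=='t' else (240,300,335,395))
    ct=max(cv2.findContours(m,0,2)[0],key=cv2.contourArea)
    q=np.array([ray(K,T,*x[0],85)[:2] for x in ct],np.float32);print('head',n,cv2.minAreaRect(q))
```

```text
red t 82 98.80373680462446 177.294334298188 [553.54174164 198.20030846 139.47099511] [554.52602286 200.17789764 173.45081703]
red s 135 95.33187007429922 173.17751002938905 [554.13963835 198.80044351 135.19281524] [554.1863326  198.97899481 169.71471628]
green t 31 [542.49379014 246.87315049 151.30481471] [543.65561045 246.92572955 174.30798517]
green s 71 [539.21624936 246.50886066 134.22649432] [540.38004103 246.23082413 170.42907042]
ring t ((389.5334777832031, 257.5586242675781), (15.451019287109375, 16.718975067138672), 127.61490631103516) [ 511.3264251  -208.10795237   85.        ]
comp t ((293.69189453125, 243.2466278076172), (27.710006713867188, 28.410409927368164), 98.26471710205078) [540.10032534 -24.90352362  12.        ]
stand t ((557.3956909179688, 205.28823852539062), (61.044254302978516, 172.01925659179688), 16.855571746826172)
head t ((497.7186584472656, -200.9808349609375), (93.02289581298828, 109.94844055175781), 83.56354522705078)
ring s ((296.72796630859375, 331.9601135253906), (18.44430923461914, 21.45527458190918), 95.42879486083984) [ 510.73804182 -207.44387084   85.        ]
comp s ((269.3881530761719, 265.8269348144531), (47.59230422973633, 57.46858215332031), 3.329550266265869) [549.83700723   2.53054677  12.        ]
stand s ((540.0340576171875, 156.09378051757812), (273.67425537109375, 145.63404846191406), 84.83369445800781)
head s ((490.36016845703125, -224.4195556640625), (111.23770141601562, 115.53292083740234), 86.2086410522461)
```

```bash
python3 -m jog '[[[0,0,0,0,0,0.0263,1],[0,0,0,0,0,0.0263,1],[0,0,0,0,0,0.0263,1],[0,0,0,0,0,0.0263,1],[0,0,0,0,0,0.0263,1],[0,0,0,0,0,0,1],[0,0,0,0,0,0,1]]]' 40
python3 -m jog '[[[-0.8,0.37,0,0,0,0,1],[-0.8,0.37,0,0,0,0,1],[-0.8,0.37,0,0,0,0,1],[-0.8,0.37,0,0,0,0,1],[-0.8,0.37,0,0,0,0,1],[-0.8,0.37,0,0,0,0,1],[-0.8,0.37,0,0,0,0,1],[-0.8,0.37,0,0,0,0,1],[-0.8,0.37,0,0,0,0,1],[-0.8,0.37,0,0,0,0,1],[0,0,0,0,0,0,1],[0,0,0,0,0,0,1]]]'
python3 - <<'E'
from h import *
s=telemetry.sense();print(s['tool_pos'],s['tcp_rot'],s['ft_force'])
im,d,K,T=cap('wrist','w1.png');print(T.round(2),K)
m=cv2.cvtColor(im,cv2.COLOR_RGB2HSV).astype(int)
r=((m[...,0]<8)|(m[...,0]>172))&(m[...,1]>150)&(m[...,2]>60)
v,u=np.nonzero(r&(d>0));p=(T[:3,:3]@(np.linalg.solve(K,np.vstack([u,v,np.ones_like(u)]))*d[v,u])).T+T[:3,3]
print(len(p),p.min(0),p.max(0)); q=p[p[:,2]>173];print(q.mean(0),q.min(0),q.max(0)) if len(q) else 0
E
```

```text
time: 0.98
tool_pos: [264.0, 538.6, 231.0]
tcp_rot: [-180.0, 0.0, 106.8]
ft_force: [0.5, -0.4, 0.2]
finger_gap: 85.6
time: 2.48
tool_pos: [555.1, 208.1, 231.1]
tcp_rot: [-180.0, -0.0, 106.6]
ft_force: [-1.3, 0.6, -1.0]
finger_gap: 85.4
[555.07816118 208.12236272 231.050964  ] [-1.79966873e+02 -2.53977851e-02  1.06601212e+02] [-1.31433145  0.60846348 -0.97611591]
[[ 9.6000e-01  2.7000e-01  9.0000e-02  5.3058e+02]
 [ 2.8000e-01 -9.1000e-01 -3.1000e-01  2.8603e+02]
 [-0.0000e+00  3.2000e-01 -9.5000e-01  3.7340e+02]
 [ 0.0000e+00  0.0000e+00  0.0000e+00  1.0000e+00]] [[373.87308645   0.         285.21680317]
 [  0.         373.87308645 205.17830991]
 [  0.           0.           1.        ]]
624 [523.25023347 -36.41983858  14.84690532] [562.27812911 212.36829574 175.6442314 ]
[554.89427877 209.45068951 174.13528464] [548.99388759 203.48135272 173.00703598] [562.27812911 211.90967701 175.6442314 ]
```

View pics/w1.png

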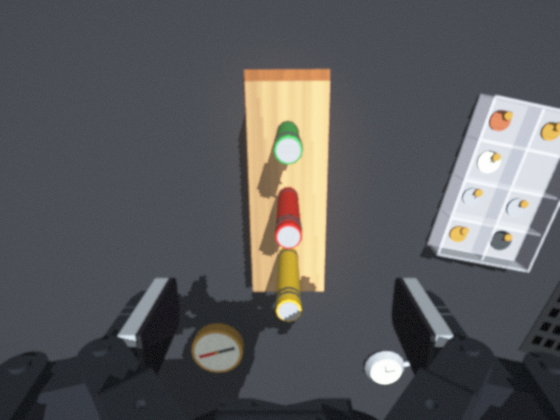

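Wrist view: red top face at (288,236), green (288,149), yellow (289,310), compass dial around (217,351). The fingers straddle the row symmetrically.

Run:
```python
from h import *
im,d,K,T=cap('wrist')
for n,a in (('red',(288.5,236)),('green',(288.5,149)),('yellow',(289,309.5))): print(n,ray(K,T,*a,175).round(1))
h=cv2.cvtColor(im,cv2.COLOR_RGB2HSV)
m=(h[...,2]>110).astype(np.uint8);k=np.zeros_like(m);k[318:380,188:250]=m[318:380,188:250]
e=cv2.fitEllipse(cv2.convexHull(max(cv2.findContours(k,0,1)[0],key=cv2.contourArea)));print('comp',e,ray(K,T,*e[0],12))
# white-ish disc of red top
s=(h[225:248,274:303,1]<110)&(h[225:248,274:303,2]>150);v,u=np.nonzero(s);c=cv2.fitEllipse(cv2.convexHull(np.c_[u,v].astype(np.int32)));print(c,ray(K,T,c[0][0]+274,c[0][1]+225,175))
```

```text
red [556.4 204.9 175. ]
green [541.9 253.1 175. ]
yellow [570.9 157.7 175. ]
comp ((216.51889038085938, 350.9981994628906), (40.21320724487305, 49.10468292236328), 99.10225677490234) [539.04319176 -26.75418778  12.        ]
((18.03376007080078, 12.69558048248291), (26.857398986816406, 33.07429122924805), 61.831695556640625) [558.65520783 204.4465388  175.        ]
```

```bash
python3 -m jog '[[[-0.07,0.007,0.3,0,0,0,1],[0,0,0.45,0,0,0,1],[0,0,0.45,0,0,0,1],[0,0,0.45,0,0,0,1],[0,0,0.3,0,0,0,1],[0,0,0.15,0,0,0,1],[0,0,0,0,0,0,1],[0,0,0,0,0,0,1]]]' 40
python3 -m jog '[[[0,0,0,0,0,0,0.5],[0,0,0,0,0,0,0.3],[0,0,0,0,0,0,0],[0,0,0,0,0,0,0],[0,0,0,0,0,0,0],[0,0,0,0,0,0,0],[0,0,0,0,0,0,0],[0,0,0,0,0,0,0]]]' 50
python3 -c "
from h import *
cap('wrist','w2.png');cap('side','s2.png');a=cv2.imread('pics/s2.png')[80:290,150:350];b=cv2.imread('pics/w2.png')
cv2.imwrite('pics/m2.png',np.hstack([cv2.resize(a,(400,420)),b[:,80:480]]))"
```

```text
time: 3.58
tool_pos: [557.3, 205.0, 127.3]
tcp_rot: [179.9, 0.0, 106.5]
ft_force: [-0.1, 0.0, 0.3]
finger_gap: 85.1
time: 4.58
tool_pos: [556.7, 204.8, 126.4]
tcp_rot: [180.0, 0.0, 106.5]
ft_force: [-1.2, -1.1, 2.4]
finger_gap: 14.9
```

View pics/m2.png

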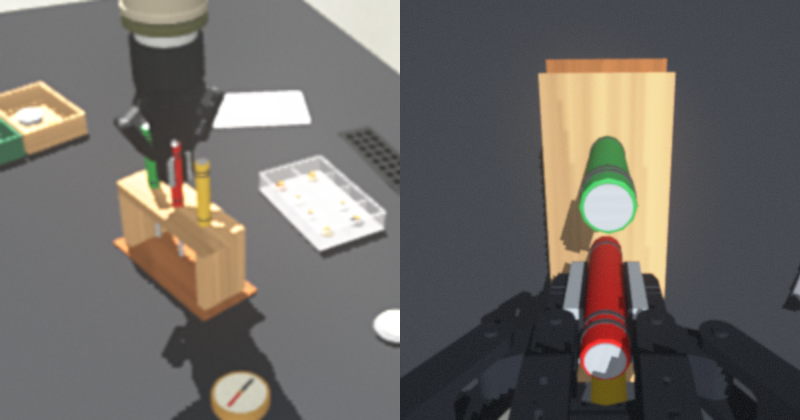

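The picture shows the red handle between the pads (left panel 178,180; right panel 605,300), clear of green and yellow. Pulling straight up.

```bash
python3 -m jog '[[[0,0,-0.1,0,0,0,0],[0,0,-0.2,0,0,0,0],[0,0,-0.4,0,0,0,0],[0,0,-0.5,0,0,0,0],[0,0,-0.5,0,0,0,0],[0,0,-0.5,0,0,0,0],[0,0,-0.5,0,0,0,0],[0,0,-0.4,0,0,0,0],[0,0,-0.3,0,0,0,0],[0,0,-0.2,0,0,0,0],[0,0,0,0,0,0,0],[0,0,0,0,0,0,0]]]' 60
python3 - <<'E'
from h import *
s=telemetry.sense();p=s['tool_pos'];y=np.radians(s['tcp_rot'][2]);print(p,s['tcp_rot'],s['finger_gap'],s['ft_force'])
for t in ((539.6,-25.8),(511,-207.8)):
    d=np.array(t)-p[:2];print((d@[np.cos(y),np.sin(y)])/50,(d@[np.sin(y),-np.cos(y)])/50)
cap('side','s3.png')
E
```

```text
time: 6.18
tool_pos: [556.3, 204.6, 305.2]
tcp_rot: [-179.9, -0.0, 106.5]
ft_force: [0.8, 0.4, -0.5]
finger_gap: 14.7
[556.30622462 204.64604054 305.16355409] [-1.79899758e+02 -3.93972012e-03  1.06545437e+02] 14.68558777837419 [ 0.82177567  0.39139123 -0.48555731]
-4.322934245780351 -1.6327981268279472
-7.649325474417419 -3.2176973015537027
```

View pics/s3.png

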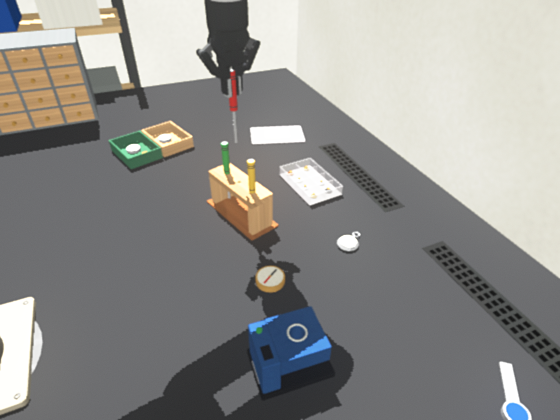

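Red driver (tip near (235,140)) hangs vertical, clear of the stand. Moving over the compass, then partly down.

```bash
python3 -m jog '[[[-0.2,-0.08,0,0,0,0,0],[-0.4,-0.15,0,0,0,0,0],[-0.5,-0.19,0,0,0,0,0],[-0.6,-0.22,0,0,0,0,0],[-0.6,-0.22,0,0,0,0,0],[-0.6,-0.23,0,0,0,0,0],[-0.6,-0.23,0,0,0,0,0],[-0.4,-0.15,0,0,0,0,0],[-0.3,-0.11,0,0,0,0,0],[-0.12,-0.05,0,0,0,0,0],[0,0,0,0,0,0,0],[0,0,0,0,0,0,0]]]'
python3 -m jog '[[[0,0,0.2,0,0,0,0],[0,0,0.4,0,0,0,0],[0,0,0.5,0,0,0,0],[0,0,0.5,0,0,0,0],[0,0,0.4,0,0,0,0],[0,0,0.4,0,0,0,0],[0,0,0.3,0,0,0,0],[0,0,0.2,0,0,0,0],[0,0,0.1,0,0,0,0],[0,0,0,0,0,0,0],[0,0,0,0,0,0,0],[0,0,0,0,0,0,0]]]'
python3 - <<'E'
from h import *
s=telemetry.sense();print(s['tool_pos'],s['tcp_rot'],s['finger_gap'])
L=[]
for n in ('side','top','wrist'):
    im,d,K,T=cap(n);np.savez('k_'+n,im=im,d=d,K=K,T=T)
    u,v=proj(K,T,s['tool_pos']-[0,0,70]).astype(int);w=65 if n!='wrist' else 130
    x0=min(max(u-w,0),560-2*w);y0=min(max(v-w,0),420-2*w);print(n,x0,y0,260/w/2)
    L.append(cv2.resize(im[y0:y0+2*w,x0:x0+2*w,::-1],(260,260),interpolation=cv2.INTER_CUBIC))
cv2.imwrite('pics/m4.png',np.hstack(L))
E
```

```text
time: 7.72
tool_pos: [540.1, -24.9, 306.3]
tcp_rot: [180.0, -0.0, 106.6]
ft_force: [0.1, 0.1, -1.4]
finger_gap: 14.5
time: 9.22
tool_pos: [540.5, -25.6, 157.0]
tcp_rot: [179.9, 0.0, 106.5]
ft_force: [-0.2, 0.1, -0.2]
finger_gap: 14.6
[540.46487793 -25.60994523 156.97376342] [1.79942696e+02 2.91084206e-02 1.06543030e+02] 14.607580558708937
side 205 184 2.0
top 230 175 2.0
wrist 157 91 1.0
```

View pics/m4.png

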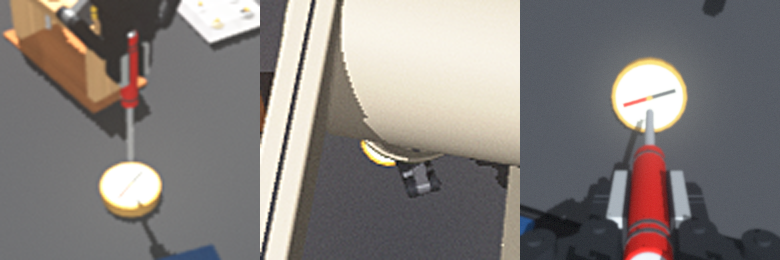

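Side panel: blade tip at about (129,160) above the dial centre (130,187). Wrist panel: tip at (649,110), dial centre (649,95). The top view is hidden by the arm. Measuring the offset.

Run:
```python
from h import *
for n,b in (('wrist',(230,130,345,235)),('side',(245,255,295,298))):
    c=np.load(f'k_{n}.npz');im,K,T=c['im'],c['K'],c['T'];h=cv2.cvtColor(im,cv2.COLOR_RGB2HSV).astype(int)
    x0,y0,x1,y1=b;m=((h[...,2]>110)&((h[...,1]>40)|(h[...,2]>215)))[y0:y1,x0:x1].astype(np.uint8)
    m[:,:]=cv2.morphologyEx(m,cv2.MORPH_OPEN,np.ones((3,3)))
    ct=max(cv2.findContours(m,0,1)[0],key=cv2.contourArea);e=cv2.fitEllipse(cv2.convexHull(ct));u,v=e[0][0]+x0,e[0][1]+y0
    print(n,e,u,v,'z7',ray(K,T,u,v,8),'z12',ray(K,T,u,v,12))
K,T=[np.load('k_wrist.npz')[k] for k in 'KT'];print('tip w',ray(K,T,286,201,51),proj(K,T,[540,-25.6,51]))
K,T=[np.load('k_side.npz')[k] for k in 'KT'];print('tip s',ray(K,T,269.5,264,51),proj(K,T,[540,-25.6,51]))
```

```text
wrist ((55.77567672729492, 56.091800689697266), (76.63391876220703, 77.28240966796875), 56.07244110107422) 285.7756767272949 186.09180068969727 z7 [539.52012583 -26.11182368   8.        ] z12 [539.19271574 -25.03227239  12.        ]
side ((24.630821228027344, 22.927766799926758), (28.54021644592285, 31.908876419067383), 87.80795288085938) 269.63082122802734 277.92776679992676 z7 [539.09842417 -25.0344073    8.        ] z12 [537.7845411  -28.34590767  12.        ]
tip w [539.21799996 -24.8075606   51.        ] [286.75071127 202.336798  ]
tip s [538.28059057 -27.34137495  51.        ] [269.9775348  263.14992949]
```

```bash
python3 -m jog '[[[0,-0.017,0.1,0,0,0,0],[0,0,0.15,0,0,0,0],[0,0,0.15,0,0,0,0],[0,0,0.08,0,0,0,0],[0,0,0.04,0,0,0,0],[0,0,0,0,0,0,0],[0,0,0,0,0,0,0],[0,0,0,0,0,0,0],[0,0,0,0,0,0,0]]]'
python3 - <<'E'
from h import *
L=[]
for n,b in (('side',(235,220,305,300)),('wrist',(220,110,350,260))):
    im,*_=cap(n);x0,y0,x1,y1=b;L.append(cv2.resize(im[y0:y1,x0:x1,::-1],None,fx=450/(y1-y0),fy=450/(y1-y0),interpolation=cv2.INTER_CUBIC))
cv2.imwrite('pics/m5.png',np.hstack(L)[:,:800])
E
```

```text
time: 10.5
tool_pos: [539.3, -25.8, 130.4]
tcp_rot: [180.0, 0.0, 106.5]
ft_force: [-0.1, 0.1, -0.3]
finger_gap: 14.8
```

View pics/m5.png

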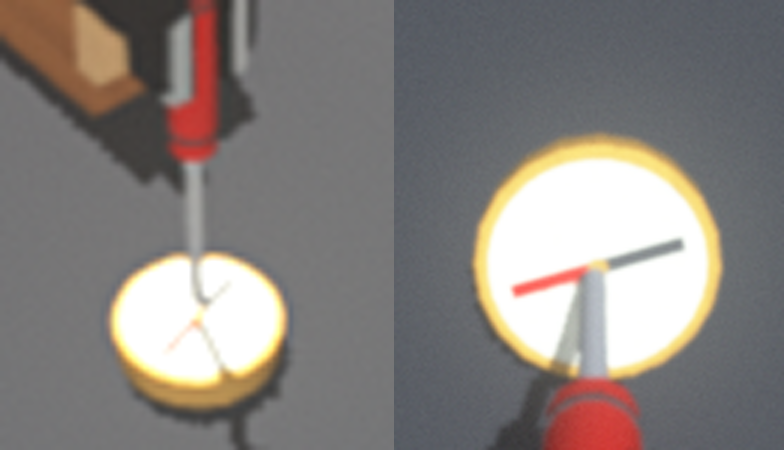

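Tip appears just above the dial's centre in both views (side (203,303) vs pivot (199,318); wrist at (593,270) vs pivot (597,266)), with a gap showing. Holding.

```bash
for i in 1 2; do python3 -m jog '[[[0,0,0,0,0,0,0],[0,0,0,0,0,0,0],[0,0,0,0,0,0,0],[0,0,0,0,0,0,0],[0,0,0,0,0,0,0],[0,0,0,0,0,0,0],[0,0,0,0,0,0,0],[0,0,0,0,0,0,0],[0,0,0,0,0,0,0],[0,0,0,0,0,0,0],[0,0,0,0,0,0,0]]]'; done
python3 -m jog '[[[0,0,-0.1,0,0,0,0],[0,0,-0.3,0,0,0,0],[0,0,-0.4,0,0,0,0],[0,0,-0.5,0,0,0,0],[0,0,-0.4,0,0,0,0],[0,0,-0.2,0,0,0,0],[0,0,-0.1,0,0,0,0],[0,0,0,0,0,0,0],[0,0,0,0,0,0,0]]]'
python3 - <<'E'
from h import *
s=telemetry.sense();p=s['tool_pos'];y=np.radians(s['tcp_rot'][2]);print(p)
d=np.array([511,-207.8])-p[:2];print((d@[np.cos(y),np.sin(y)])/50,(d@[np.sin(y),-np.cos(y)])/50)
E
```

```text
time: 11.98
tool_pos: [539.2, -25.7, 130.3]
tcp_rot: [-180.0, -0.0, 106.5]
ft_force: [-0.3, -0.4, -0.3]
finger_gap: 14.5
time: 13.35
tool_pos: [539.3, -25.8, 130.3]
tcp_rot: [180.0, 0.0, 106.5]
ft_force: [0.7, -0.0, -0.9]
finger_gap: 14.4
time: 14.48
tool_pos: [538.7, -25.7, 229.3]
tcp_rot: [-179.9, -0.0, 106.5]
ft_force: [-0.2, 0.5, -0.9]
finger_gap: 15.1
[538.73695996 -25.68708428 229.25020481]
-3.3334518837627707 -1.5690378412481996
```

```bash
python3 -m jog '[[[-0.2,-0.09,0,0,0,0,0],[-0.4,-0.19,0,0,0,0,0],[-0.5,-0.24,0,0,0,0,0],[-0.5,-0.24,0,0,0,0,0],[-0.5,-0.24,0,0,0,0,0],[-0.5,-0.24,0,0,0,0,0],[-0.4,-0.18,0,0,0,0,0],[-0.23,-0.1,0,0,0,0,0],[-0.1,-0.05,0,0,0,0,0],[0,0,0,0,0,0,0],[0,0,0,0,0,0,0],[0,0,0,0,0,0,0]]]'
python3 -m jog '[[[0,0,0.1,0,0,0,0],[0,0,0.2,0,0,0,0],[0,0,0.1,0,0,0,0],[0,0,0,0,0,0,0],[0,0,0,0,0,0,0],[0,0,0,0,0,0,0]]]'
python3 - <<'E'
from h import *
s=telemetry.sense();p=s['tool_pos'];print(p)
L=[]
for n,b in (('side',(255,270,335,370)),('wrist',(210,110,370,270))):
    im,d,K,T=cap(n);np.savez('k_'+n,im=im,d=d,K=K,T=T);print(n,proj(K,T,p-[0,0,106]),proj(K,T,[511,-207.8,85]))
    x0,y0,x1,y1=b;L.append(cv2.resize(im[y0:y1,x0:x1,::-1],None,fx=440/(y1-y0),fy=440/(y1-y0),interpolation=cv2.INTER_CUBIC))
cv2.imwrite('pics/m6.png',np.hstack(L)[:,:800])
E
```

```text
time: 15.98
tool_pos: [511.5, -207.1, 230.3]
tcp_rot: [180.0, -0.0, 106.6]
ft_force: [-0.2, -0.4, -0.2]
finger_gap: 14.4
time: 16.73
tool_pos: [511.6, -207.8, 210.7]
tcp_rot: [180.0, 0.0, 106.5]
ft_force: [-0.5, 0.7, 0.3]
finger_gap: 14.5
[ 511.58621292 -207.83689921  210.67937623]
side [297.77814221 324.30912809] [296.97893965 332.08511953]
wrist [287.22421893 202.25901281] [286.35095206 193.77978213]
```

View pics/m6.png

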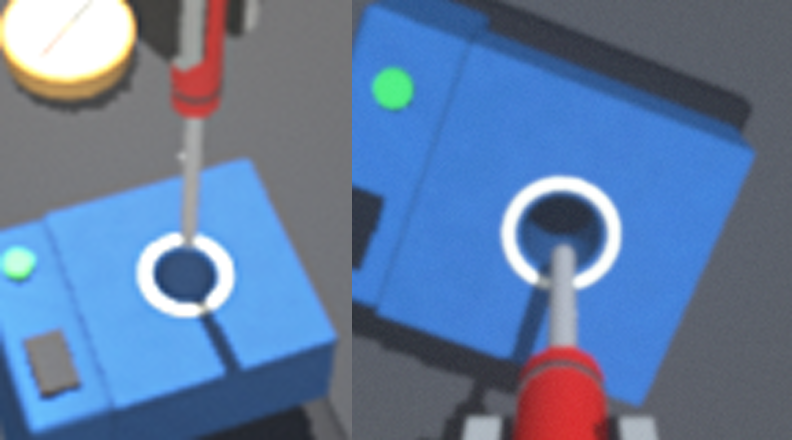

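Side: tip (188,243), ring centre (186,275). Wrist: tip (563,248), ring centre (561,233). Fitting the ring and comparing.

Run:
```python
from h import *
for n,b in (('wrist',(258,168,315,220)),('side',(278,320,301,345))):
    c=np.load(f'k_{n}.npz');im,K,T=c['im'],c['K'],c['T'];h=cv2.cvtColor(im,cv2.COLOR_RGB2HSV).astype(int)
    x0,y0,x1,y1=b if n=='wrist' else (278,318,302,346)
    m=((h[...,1]<90)&(h[...,2]>170))[y0:y1,x0:x1]
    v,u=np.nonzero(m);v=v+y0;u=u+x0
    P=np.array([ray(K,T,a,bb,85)[:2] for a,bb in zip(u,v)])
    from scipy.optimize import least_squares
    f=least_squares(lambda q:np.hypot(*(P-q[:2]).T)-q[2],[511,-208,13],loss='soft_l1');print(n,len(P),f.x.round(2),f.cost)
    m2=((h[...,0]>100)&(h[...,0]<125)&(h[...,1]>130)&(h[...,2]<90))
    # blade axis: grey low-sat pixels per row above tip
    rows=range(205,232,5) if n=='wrist' else range(300,325,4)
    for r in rows:
        seg=(h[r,:,1]<75)&(h[r,:,2]>70); cols=[k for k in range(275,300) if seg[k]] if n=='wrist' else [k for k in range(290,305) if seg[k]]
        print(r,np.mean(cols) if cols else None,len(cols),end='; ')
    print()
K,T=[np.load('k_wrist.npz')[k] for k in 'KT']
p=telemetry.sense()['tool_pos']
for z in (0,40,70): print(proj(K,T,p-[0,0,106-z]))
K,T=[np.load('k_side.npz')[k] for k in 'KT']
for z in (0,40,70): print(proj(K,T,p-[0,0,106-z]))
```

```text
wrist 723 [ 510.63 -208.61   14.35] 759.0147794228462
205 287.8888888888889 9; 210 287.0 25; 215 286.0 11; 220 286.0 9; 225 286.0 9; 230 286.0 9; 
side 137 [ 511.12 -206.95   14.85] 174.61365288709942
300 297.0 15; 304 297.0 15; 308 295.0 11; 312 298.0 3; 316 298.0 3; 320 297.5 4; 324 296.5 12; 
[287.19358385 202.21335489]
[287.53709969 223.14049565]
[287.88231224 244.17100075]
[297.75876079 324.32784995]
[298.72502391 307.75586043]
[299.50572924 294.3662978 ]
```

```bash
python3 -m jog '[[[0,0,0.1,0,0,0,0],[0,0,0.15,0,0,0,0],[0,0,0.2,0,0,0,0],[0,0,0.2,0,0,0,0],[0,0,0.2,0,0,0,0],[0,0,0.2,0,0,0,0],[0,0,0.15,0,0,0,0],[0,0,0.086,0,0,0,0],[0,0,0,0,0,0,0],[0,0,0,0,0,0,0],[0,0,0,0,0,0,0],[0,0,0,0,0,0,0]]]'
python3 - <<'E'
from h import *
s=telemetry.sense();print(s['tool_pos'],s['tcp_rot'],s['ft_force'],s['finger_gap'])
L=[]
for n,b in (('side',(210,230,340,390)),('wrist',(180,80,390,290))):
    im,d,K,T=cap(n);print(proj(K,T,s['tool_pos']-[0,0,31.4]),proj(K,T,[511,-207.8,85]))
    x0,y0,x1,y1=b;L.append(cv2.resize(im[y0:y1,x0:x1,::-1],None,fx=440/(y1-y0),fy=440/(y1-y0),interpolation=cv2.INTER_CUBIC))
cv2.imwrite('pics/m7.png',np.hstack(L)[:,:800])
E
```

```text
time: 18.32
tool_pos: [511.6, -207.8, 146.3]
tcp_rot: [180.0, 0.0, 106.5]
ft_force: [0.2, -1.0, -0.9]
finger_gap: 14.6
[ 511.58996802 -207.7845042   146.31430898] [1.79976326e+02 2.07229055e-02 1.06546679e+02] [ 0.17393315 -0.98313516 -0.8854116 ] 14.646752335481205
[298.00526246 320.17128046] [296.97893965 332.08511953]
[288.13391457 248.15844887] [286.7862882  226.00231034]
```

View pics/m7.png

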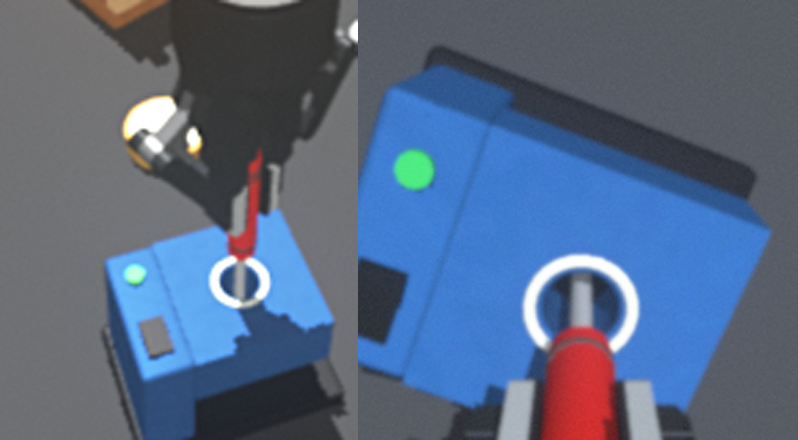

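The blade is through the middle of the ring in both views, and the handle's shoulder is where it was predicted to be. Side shoulder is at (241,255) over ring (240,281); wrist blade is at (581,290) in ring (581,307). Handing in.

```bash
python3 -c "
from bench import job
print(job.hand_in())"
```

```text
the job is handed in; nothing more can be done
None
```

The job is done and handed in at about 18.4 s of the 70 s allowed; the hand-in gives no verdict.

- **Compass check:** I pulled the red screwdriver straight up out of the stand's middle hole. I then held it upright for about 3 s over the compass centre, with the tip about 10 mm above the glass.
- **Demagnetiser:** I lowered the blade through the ring and stopped with the tip at about z = 40 mm, 10 mm below the coil head. The screwdriver is still gripped and upright.

**Last checks:**
- The blade looked centred in the hole to about 1 mm in both the side and wrist views. The hole leaves 8 mm of clearance all round.
- The measured wrist force was only about 1 N whenever I read it, with no sign of contact with the demagnetiser.
- **Inferred tip height:** the final tip height comes from the arm's pose and the known grip. The tip was hidden under the coil head, so I could not see it directly.
- **Disagreements:** one automatic fit of the compass's outline, in the first side image, was about 30 mm off because it caught something else. I dropped it after the close-up views agreed with each other. The gripper read about 14.6 mm on the 16 mm handle throughout, and the screwdriver did not slip.
- **Not re-checked:** I moved none of the other objects on purpose, but I did not measure their positions again at the end.

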